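# Start a contact exposure at the mask aligner's console

### The arm

A 6-joint arm with a two-finger parallel gripper is mounted at the origin on the work surface. World frame = base frame: x ahead of the robot, y to its left, z up, the work surface at z = 0. Lengths are in mm, angles in rad, forces in N, time in s.
With the tool pointing down it reaches from about 275 to 750 mm from the base axis. Payload 10.2 kg.
Tool frame: the origin (TCP) lies midway between the tips of the shut fingers; the grasp point (between the pads) lies 19 mm behind it; z points along the fingers, y is the line along which they close (so a half turn about z gives the same grasp; the last joint's range is limited). The gripper opens to 85 mm and grips with 20 to 120 N. Pads are 22 mm wide; open, the fingers measure 114 mm over their backs; the gripper's body (76 mm by 85 mm) begins 54 mm behind the grasp point. The pads swing forward as they close: fully open they stand 13 mm farther back than shut.
Start: joints at [-1.382, 0.313, 1.498, -0, 1.331, -0.223], TCP at [210.124, -481.123, 231.294] pointing down, gripper open.
Joint ranges: [-2.94, 2.94], [-0.97, 2.17], [0.19, 2.56], [-1.23, 4.37], [0.02, 3.11], [-2.88, 2.88]. Speed limits (rad/s): [2.39, 2.39, 3.01, 3.14, 3.14, 3.14].

### API

Orientations are given as a unit quaternion [w, x, y, z].
In Python, from rig import ctrl gives the robot as it stands.
- The arm moves only by the tool arm_command, never from a script. Its argument "increments" is a list of rows, each an object with "dr": the turn, a rotation vector about the tool's x, y, z in units of pi/4 rad (1.0 is pi/4 rad), a list of three; "offset": the shift along the tool's x, y, z in units of 120 mm (1.0 is 120 mm), a list of three; "hand": the opening, from -1 (shut) to 1 (fully open). A call has 1 to 8 rows; each row shifts and turns the commanded pose from where the row before left it, along the tool's axes as they then stand; what a row does not reach is not made up. A row lasts 1/10 s, in which the tool goes at most 50 mm and 8.59 degrees, less where a joint would pass 70% of its speed; a pose out of reach is approached as far as the arm can. A call with a number of a shift or a turn outside -1 to 1 is refused whole. A call with a gripper value outside its range is refused whole. The fingers move at their own pace and stop on an object; "grip_force" is the grip in N (left out, the last holds). Time passes only in rows, so rows that do not move let the fingers close. It gives the time, the measured TCP pose, the force, the opening and the grip force at its end, in the units of the state.
- ctrl.sense(): the state, without advancing time (a new reading comes with each control period).
- ctrl.capture(name): name is "side" or "top" or "wrist"; returns the picture (480x640x3 uint8, red, green, blue); there is no depth.
- ctrl.camera_info(name): a dict with "K" (3x3 intrinsics, pixels), "R" (3x3) and "t" (3): a world point X has camera coordinates R X + t. Camera axes: x right, y down, z forward; pixel columns grow to the right and rows downward; lengths in mm; the calibration is good to about 2 mm. A picture is of the moment at which its call begins: read the wrist's pose just before it. camera_info takes no time and is no camera call; for the wrist camera it gives the pose at the moment of the call.
- ctrl.finish_job(): hands the job in; it is judged then, once.
The state is a dict: "time_s": time; "joints": joint angles; "dq": joint speeds; "tau": joint torques, N m; "eef_pos": TCP position; "ee_rot": TCP orientation; "force": force on the tool from outside, world axes, zero at the start; "wrist_torque": the same for the moment, N m; "grip_width": opening from 0.0 (shut) to 1.0 (fully open); "grip_force": force on a finger pad.
Only numpy, scipy, OpenCV 4.12 (cv2) and the standard library are available. Lean on these libraries where they do the work, as an engineer would, in place of code of your own. Each camera call takes 0.05 s, during which the arm holds its last target. There are 200 camera calls.

### The job

Mask and wafer are loaded for a first-layer exposure. With a fingertip, lightly press the far half of each rocker switch fully down to switch on the mask vacuum, then the wafer vacuum, then the contact, and last press the round exposure button all the way in and let it spring back. Press no other switch, leave the regulator knob and the things around the console as they are, and do not lean hard on the console.

Things in the scene. Friction and masses are not known exactly. Their poses are not given: they have to be found in the camera images.
- console: White control console fixed on the bench, 460 mm wide (y), 320 mm deep (x). Origin: centre of the underside; x away from the operator (robot), y to the operator's left, z up. A flat panel rises at 18 degrees from the front edge (x -160 mm, 45 mm high) to x +60 mm, 116 mm high; behind it a level ledge. All controls are in one row at x -93 mm; above it gauges up to 16 mm proud of the panel.
- mask_vac (a joint): Mask vacuum rocker, second of four like rockers from the operator's left (console y +56 mm). 0 rad off: far half (away from the robot) raised, its end 13 mm above the panel; 0.314 fully on: far half parallel to the panel, 7 mm above it. 1 to 2 N moves it, springy stop at the end; stays where left. Grey, 40 mm long up the slope, 23 mm wide, two flat halves in a shallow V, black bezel 52 x 30 mm.
- mask_vac_spot (a point): Spot to press on the mask vacuum rocker: on the face of its far half, midway across, 13 mm from the hinge line; it moves with the rocker, about 4 mm into the panel from off to fully on. Past that the stop yields about 1 mm per 5 N.
- wafer_vac (a joint): Wafer vacuum rocker, third of the four from the operator's left (console y +4 mm); like mask_vac: 0 off, 0.314 rad fully on.
- wafer_vac_spot (a point): Spot to press on the wafer vacuum rocker, as for mask_vac_spot.
- contact (a joint): Contact rocker, fourth and rightmost of the four, nearest the round button (console y -48 mm); like mask_vac: 0 off, 0.314 rad fully on.
- contact_spot (a point): Spot to press on the contact rocker, as for mask_vac_spot.
- expose (a joint): Round grey exposure push button, 36 mm across, top 18 mm above the panel, in a dark housing 52 mm across and 9 mm high, at the right end of the row (console y -150 mm). Travel into the panel in m: 0 out, 0.006 fully in; sprung, 1.5 N at first touch, 5 N fully in, returns when let go; the stop then yields about 0.2 mm per N above 6 N.
- expose_top (a point): Centre of the exposure button's top face; moves with it, straight into the panel.
- purge (a joint): Nitrogen purge rocker, first of the four from the operator's left (console y +108 mm), next to the knob; off (0 rad) and to be left off; 0.314 is on.
- regulator_mark (a point): Mark on the rim of the black regulator knob (40 mm across its foot, 22 mm high) at the left end of the row (console y +178 mm); it shows the knob's setting, which must stay.
- wafer_carrier: Round white single-wafer carrier, 84 mm across, 16 mm high, lying loose on the ledge of the console. Origin: centre of the underside.
- blower: Black rubber blower bulb standing loose on the bench at the right of the console, 62 mm across, nozzle up, 135 mm high. Origin: centre of the underside.
- mask_box: Flat photomask box, black with a clear lid, 145 x 145 x 24 mm, loose on the bench at the left of the console. Origin: centre of the underside.
- tweezers: Steel wafer tweezers, 120 mm long, 8 mm high, lying loose on the bench at the right of the console. Origin: middle of the underside.

How it is judged (in metres and radians):
On the way, in this order (a step that is already met when the one before it is completed fails the run):
1. the mask vacuum is switched on (value of joint mask_vac above 0.27 rad), for 0.1 s.
2. the wafer vacuum is switched on (value of joint wafer_vac above 0.27 rad), for 0.1 s.
3. the contact is switched on (value of joint contact above 0.27 rad), for 0.1 s.
4. the exposure button is pressed in (value of joint expose above 0.0045 m), for 0.05 s.
At the end, for the whole second after the job is handed in: The mask vacuum, wafer vacuum and contact rockers are on (each past 0.27 of 0.314 rad), the exposure button is back out (within 1 mm), the purge rocker is still off (below 0.05 rad), the regulator mark is within 4 mm and the loose things are within 15 mm of where they were (value of joint each of mask_vac, wafer_vac, contact above 0.27 rad and value of joint expose below 0.001 m and value of joint purge below 0.05 rad and distance of regulator_mark from where it was at the start of the episode below 0.004 m and distance of each of wafer_carrier, blower, mask_box, tweezers from where it was at the start of the episode below 0.015 m); the robot touches nothing.
It fails at once if a switch is worked before the one that must come first ((value of joint wafer_vac above 0.16 rad and value of joint mask_vac below 0.25 rad) or (value of joint contact above 0.16 rad and value of joint wafer_vac below 0.25 rad) or (value of joint expose above 0.003 m and value of joint contact below 0.25 rad)).
It fails at once if the nitrogen purge is switched (value of joint purge above 0.16 rad).
It fails at once if the regulator knob is turned (distance of regulator_mark from where it was at the start of the episode above 0.006 m).
It fails at once if the console or one of its switches is pressed with more than 25 N (contact force between any of the fingers, the arm and console above 25 N).
It fails at once if one of the loose things is moved or lifted (distance of any of wafer_carrier, blower, mask_box, tweezers from where it was at the start of the episode above 0.02 m).
It also fails if it takes over 45 s, if anything falls off the work surface, if the arm or the gripper's body presses on something with over 40 N, if the wrist force passes 120 N, or if a joint passes its speed limit or range.

## Working session

There is one attempt and no reset: what is moved stays moved. The work goes in short steps, Python scripts to look and compute and a tool call to move; the robot and the scene stay as the last step left them, time stands still between calls to the robot, and variables do not carry over. Pictures are saved under pics/ and viewed, at most 10 in all, crops included, and the job is handed in when it is done.

Besides the shell and the picture viewer there is one more tool, called after "Call:" by a JSON object that holds its "method" and its "body". arm_command: Moves the arm, as the interface text tells. Shifts and turns lie within -1 to 1; 1 stands for 120 mm of shift or pi/4 rad of turn. Its arguments: {"type":"object","properties":{"increments":{"type":"array"},"grip_force":{"type":"number"}},"required":["increments"]}

```bash
mkdir -p pics
python3 - <<'E'
from rig import ctrl
import cv2,numpy as np
for n in("top","side"):
    im=ctrl.capture(n); cv2.imwrite(f"pics/{n}0.png",im[:,:,::-1])
    c=ctrl.camera_info(n); print(n,np.round(c["K"],1).tolist(),np.round(c["R"],4).tolist(),np.round(c["t"],1).tolist())
s=ctrl.sense();print(s["time_s"],s["eef_pos"],s["ee_rot"],s["force"],s["grip_width"])
E
```

```text
top [[453.0, 0.0, 330.9], [0.0, 453.0, 233.3], [0.0, 0.0, 1.0]] [[0.0142, -0.9999, 0.0037], [-0.9894, -0.0145, -0.1444], [0.1444, -0.0016, -0.9895]] [9.5, 633.3, 1128.7]
side [[445.6, 0.0, 325.9], [0.0, 445.6, 238.1], [0.0, 0.0, 1.0]] [[0.9907, -0.1355, -0.0128], [-0.0814, -0.5146, -0.8536], [0.109, 0.8467, -0.5208]] [-586.3, 130.7, 869.4]
0.1 [ 210.08828193 -480.87513859  230.80419561] [-5.79551175e-04  9.78874962e-01  2.04458978e-01 -1.15343913e-06] [-0.2364169   0.70265481  0.23174374] 0.998269471672185
```

View pics/top0.png

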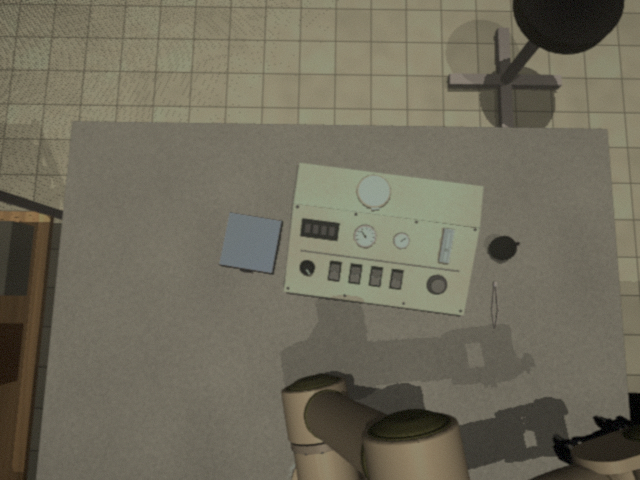

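View pics/side0.png

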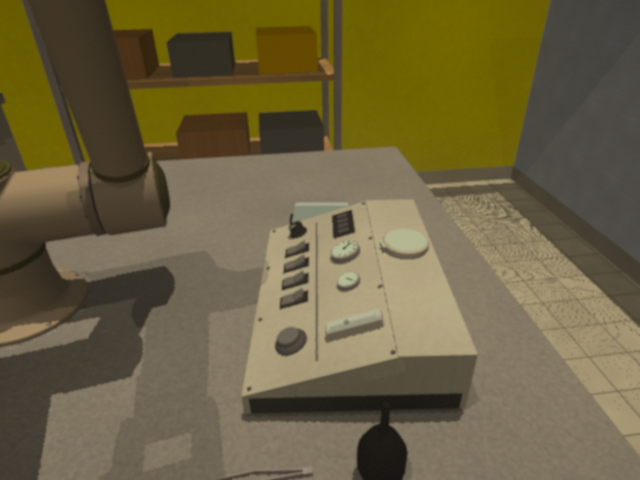

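The top view shows the console turned slightly. Its rockers are at about (335,271), (355,274), (376,277) and (397,280), the button at (437,285) and the knob at (307,268). In the side view the same rockers are at (297,249), (296,264), (295,281) and (294,298), with the button at (291,340). Nothing is in the way above the console.

```bash
cat > h.py <<'E'
import cv2,numpy as np
def blobs(im,thr,box,amin=30):
    x0,y0,x1,y1=box
    g=cv2.cvtColor(im,cv2.COLOR_RGB2GRAY)
    m=np.zeros_like(g); m[y0:y1,x0:x1]=(g[y0:y1,x0:x1]<thr)*255
    n,_,st,ce=cv2.connectedComponentsWithStats(m)
    return [(ce[i],st[i]) for i in range(1,n) if st[i][4]>=amin]
def P(c): return np.array(c["K"])@np.c_[c["R"],c["t"]]
def tri(c1,c2,a,b):
    X=cv2.triangulatePoints(P(c1),P(c2),np.float64(a).reshape(2,1),np.float64(b).reshape(2,1)).ravel()
    X=X[:3]/X[3]
    e=[np.linalg.norm((p:=P(c)@np.r_[X,1])[:2]/p[2]-q) for c,q in((c1,a),(c2,b))]
    return X,e
def ray(c,uv,z):
    R=np.array(c["R"]);t=np.array(c["t"]);o=-R.T@t
    d=R.T@np.linalg.inv(c["K"])@np.r_[uv,1]
    return o+d*(z-o[2])/d[2]
E
python3 - <<'E'
from h import *
from rig import ctrl
ct,cs=ctrl.camera_info("top"),ctrl.camera_info("side")
T=cv2.imread("pics/top0.png")[:,:,::-1].copy();S=cv2.imread("pics/side0.png")[:,:,::-1].copy()
tb=sorted([b for b in blobs(T,110,(295,255,455,300))],key=lambda b:b[0][0])
sb=sorted([b for b in blobs(S,110,(272,218,312,360))],key=lambda b:b[0][1])
for b in tb:print("T",b[0].round(1),b[1])
for b in sb:print("S",b[0].round(1),b[1])
if len(tb)==len(sb):
  for a,b in zip(tb,sb):
    X,e=tri(ct,cs,a[0],b[0]);print(X.round(1),np.round(e,1),ray(ct,a[0],70).round(1))
E
```

```text
T [306.7 267.5] [299 260  16  17 209]
T [315.6 297. ] [295 293  50   7 139]
T [334.2 270.7] [327 260  15  22 251]
T [354.7 273.3] [348 263  14  22 245]
T [375.3 276. ] [369 266  14  21 248]
T [395.8 278.8] [389 269  15  21 248]
T [436.3 284.4] [426 275  21  20 335]
S [296.  228.8] [289 218  18  21 268]
S [297.2 249.6] [285 242  24  16 215]
S [296.3 264.3] [283 256  26  17 246]
S [295.3 280.6] [282 272  27  18 292]
S [293.8 298.9] [280 289  28  20 336]
S [290.1 341.4] [275 328  32  28 672]
```

Run:
```python
from h import *
from rig import ctrl
ct,cs=ctrl.camera_info("top"),ctrl.camera_info("side")
T=[(306.7,267.5),(334.2,270.7),(354.7,273.3),(375.3,276),(395.8,278.8),(436.3,284.4)]
S=[(296,228.8),(297.2,249.6),(296.3,264.3),(295.3,280.6),(293.8,298.9),(290.1,341.4)]
Y=[178,108,56,4,-48,-150];Q=[]
for a,b in zip(T,S):
    X,e=tri(ct,cs,a,b);Q.append(X);print(X.round(1),np.round(e,1),ray(ct,a,70).round(1))
Q=np.array(Q)
r=Q[1:5]; d=Q[5,:2]-Q[1,:2]; print("pitch",np.linalg.norm(d)/258, "yaw",np.degrees(np.arctan2(d[0],-d[1])))
# console bottom/top corners: ledge back corners z=116
for uv in((300,164),(483,186)):print("back",ray(ct,uv,116).round(1))
for uv in((464,315),(285,292)):print("front",ray(ct,uv,45).round(1))
```

```text
[540.1  77.8  78.1] [0.5 0.6] [542.   78.2  70. ]
[535.2   9.   69.3] [0.1 0.1] [534.9   9.   70. ]
[529.4 -42.5  69.2] [0.1 0.1] [529.2 -42.4  70. ]
[523.4 -94.2  69.3] [0.1 0.1] [523.2 -94.1  70. ]
[ 517.  -145.6   69. ] [0. 0.] [ 516.9 -145.4   70. ]
[ 504.1 -246.8   69.3] [0.1 0.2] [ 504.4 -246.7   70. ]
pitch 0.9989642329219258 yaw -6.920814176266282
back [796.3  98.2 116. ]
back [ 746.9 -356.4  116. ]
front [ 429.3 -321.2   45. ]
front [480.6 133.3  45. ]
```

```bash
cat >> h.py <<'E'
from scipy.spatial.transform import Rotation as Ro, Slerp
yaw=np.radians(-6.8); s,c=np.sin(np.radians(18)),np.cos(np.radians(18))
xc=np.array([np.cos(yaw),np.sin(yaw),0]);yc=np.array([-np.sin(yaw),np.cos(yaw),0]);zc=np.array([0,0,1.])
u=c*xc+s*zc; n=-s*xc+c*zc
Rt=np.c_[u,np.cross(-n,u),-n]
meas={'mask':(529.4,-42.5,69.2),'wafer':(523.4,-94.2,69.3),'contact':(517,-145.6,69.0),'expose':(504.1,-246.8,69.3)}
def tgt(k,up,h):  # point 'up' mm up the slope from control centre, h mm above the panel
    b=np.array(meas[k])-2.5*n
    if k=='expose': b=np.array([503.8,-246.8,66.8])
    return b+up*u+h*n
def q2R(q): return Ro.from_quat(np.r_[q[1:],q[0]])
def plan(st,p,N,dec=2):
    R0=q2R(st["ee_rot"]);p0=np.array(st["eef_pos"]);R1=Ro.from_matrix(Rt)
    sl=Slerp([0,1],Ro.concatenate([R0,R1])); R=R0;x=p0.copy()
    for i in range(1,N+1):
        w=p0+(p-p0)*i/N
        o=np.round(R.inv().apply(w-x)/120,dec); d=np.round((R.inv()*sl(i/N)).as_rotvec()/(np.pi/4),dec)
        x=x+R.apply(o*120); R=R*Ro.from_rotvec(d*np.pi/4)
        print(o.tolist(),d.tolist())
    print("left",(p-x).round(2),np.degrees((R.inv()*R1).magnitude()).round(2))
E
python3 - <<'E'
from h import *
from rig import ctrl
print(Rt.round(3).tolist()); print(tgt('mask',14,50)); plan(ctrl.sense(),tgt('mask',14,50),15)
E
```

```text
[[0.944, -0.118, 0.307], [-0.113, -0.993, -0.037], [0.309, -0.0, -0.951]]
[528.04607564 -42.33855429 118.70142245]
[0.26, -0.15, 0.06] [-0.01, 0.03, 0.04]
[0.25, -0.16, 0.07] [-0.0, 0.02, 0.05]
[0.25, -0.17, 0.07] [-0.01, 0.03, 0.04]
[0.24, -0.18, 0.08] [-0.01, 0.02, 0.05]
[0.22, -0.19, 0.07] [-0.01, 0.03, 0.04]
[0.23, -0.2, 0.09] [-0.0, 0.03, 0.05]
[0.21, -0.2, 0.08] [-0.01, 0.02, 0.04]
[0.2, -0.22, 0.09] [-0.01, 0.03, 0.05]
[0.2, -0.22, 0.09] [-0.0, 0.02, 0.04]
[0.18, -0.22, 0.1] [-0.01, 0.03, 0.05]
[0.17, -0.24, 0.09] [-0.01, 0.03, 0.04]
[0.17, -0.24, 0.1] [-0.01, 0.02, 0.05]
[0.15, -0.25, 0.1] [-0.0, 0.03, 0.04]
[0.14, -0.25, 0.1] [-0.01, 0.02, 0.04]
[0.14, -0.26, 0.11] [-0.01, 0.03, 0.05]
left [-0.62 -0.51  0.18] 0.12
```

Call:
{"method": "arm_command", "body": {"increments": [{"offset":[0.26,-0.15,0.06],"dr":[-0.01,0.03,0.04],"hand":-1},{"offset":[0.25,-0.16,0.07],"dr":[0,0.02,0.05],"hand":-1},{"offset":[0.25,-0.17,0.07],"dr":[-0.01,0.03,0.04],"hand":-1},{"offset":[0.24,-0.18,0.08],"dr":[-0.01,0.02,0.05],"hand":-1},{"offset":[0.22,-0.19,0.07],"dr":[-0.01,0.03,0.04],"hand":-1},{"offset":[0.23,-0.2,0.09],"dr":[0,0.03,0.05],"hand":-1},{"offset":[0.21,-0.2,0.08],"dr":[-0.01,0.02,0.04],"hand":-1},{"offset":[0.2,-0.22,0.09],"dr":[-0.01,0.03,0.05],"hand":-1}]}}

```text
time_s: 0.9
eef_pos: [380.0, -245.6, 171.0]
ee_rot: [0.006, 0.994, 0.063, 0.085]
force: [0.2, -0.6, 0.3]
grip_width: 0.003
grip_force: 0.0
```

Call:
{"method": "arm_command", "body": {"increments": [{"offset":[0.2,-0.22,0.09],"dr":[0,0.02,0.04],"hand":-1},{"offset":[0.18,-0.22,0.1],"dr":[-0.01,0.03,0.05],"hand":-1},{"offset":[0.17,-0.24,0.09],"dr":[-0.01,0.03,0.04],"hand":-1},{"offset":[0.17,-0.24,0.1],"dr":[-0.01,0.02,0.05],"hand":-1},{"offset":[0.15,-0.25,0.1],"dr":[0,0.03,0.04],"hand":-1},{"offset":[0.14,-0.25,0.1],"dr":[-0.01,0.02,0.04],"hand":-1},{"offset":[0,0,0],"dr":[0,0,0],"hand":-1}]}}

```text
time_s: 1.6
eef_pos: [506.9, -68.4, 125.5]
ee_rot: [0.008, 0.989, -0.037, 0.144]
force: [-0.2, -0.1, 0.7]
grip_width: 0.001
grip_force: 0.0
```

Run:
```python
from h import *
from rig import ctrl
im=ctrl.capture("wrist");cv2.imwrite("pics/w1.png",im[:,:,::-1]); st=ctrl.sense();print(st["time_s"],st["eef_pos"],st["force"],st["grip_width"])
plan(st,tgt('mask',14,30),2,3); c=ctrl.camera_info("wrist")
for k in meas:
  for up,h in((-26,2),(26,2),(13,11)):
    p=P(c)@np.r_[tgt(k,up,h),1];print(k,up,(p[:2]/p[2]).round(0))
```

```text
1.65 [506.46852904 -69.98315602 125.89967458] [-0.20731516  0.68815902 -0.58357847] 0.0006053517256626401
[0.071, -0.121, 0.134] [-0.004, 0.016, 0.027]
[0.067, -0.124, 0.135] [-0.004, 0.016, 0.027]
left [ 0.03 -0.05  0.  ] 0.02
mask -26 [266. 289.]
mask 26 [266. 213.]
mask 13 [264. 238.]
wafer -26 [345. 292.]
wafer 26 [352. 216.]
wafer 13 [351. 242.]
contact -26 [423. 296.]
contact 26 [436. 221.]
contact 13 [438. 246.]
expose -26 [576. 305.]
expose 26 [602. 231.]
expose 13 [607. 256.]
```

View pics/w1.png

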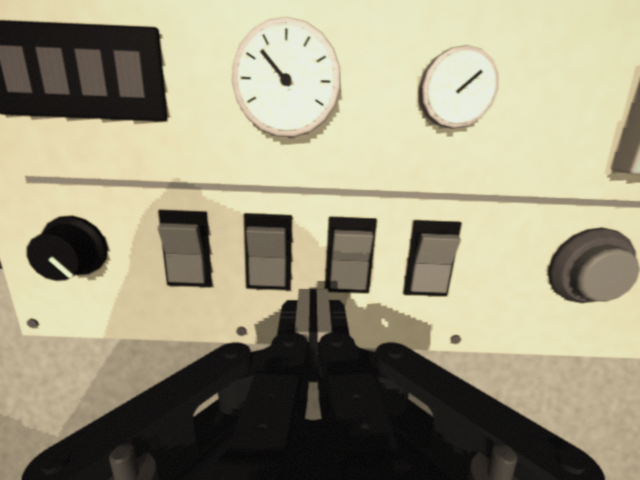

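The picture matches the prediction to within 2 px: the mask_vac bezel runs from (268,214) to (268,290), contact from (437,221), and the button is around (600,268). The fingers are shut at (316,290). I'll go on to the first press.

Call:
{"method": "arm_command", "body": {"increments": [{"offset":[0.071,-0.121,0.134],"dr":[-0.004,0.016,0.027],"hand":-1},{"offset":[0.067,-0.124,0.135],"dr":[-0.004,0.016,0.027],"hand":-1},{"offset":[0,0,0],"dr":[0,0,0],"hand":-1},{"offset":[0,0,0],"dr":[0,0,0],"hand":-1}]}}

```text
time_s: 2.05
eef_pos: [533.9, -45.5, 100.6]
ee_rot: [0.01, 0.986, -0.06, 0.156]
force: [0.1, 0.1, -0.0]
grip_width: 0.0
grip_force: 0.0
```

Run:
```python
from h import *
from rig import ctrl
st=ctrl.sense();print(st["eef_pos"],st["force"])
plan(st,tgt('mask',14,8),1,3)
```

```text
[533.88568296 -45.49688486 100.58388114] [ 0.13632915  0.07224922 -0.00090138]
[-0.002, -0.021, 0.19] [0.002, -0.001, -0.003]
left [-0.04 -0.04 -0.07] 0.02
```

Call:
{"method": "arm_command", "body": {"increments": [{"offset":[0,-0.021,0.08],"dr":[0,0,0],"hand":-1},{"offset":[0,0,0.04],"dr":[0,0,0],"hand":-1},{"offset":[0,0,0.03],"dr":[0,0,0],"hand":-1},{"offset":[0,0,0.02],"dr":[0,0,0],"hand":-1},{"offset":[0,0,0.01],"dr":[0,0,0],"hand":-1},{"offset":[0,0,0],"dr":[0,0,0],"hand":-1}]}}

```text
time_s: 2.65
eef_pos: [541.2, -43.2, 79.9]
ee_rot: [0.01, 0.986, -0.06, 0.157]
force: [0.4, -0.3, 0.5]
grip_width: -0.002
grip_force: 0.1
```

```bash
cat > q.py <<'E'
import sys
from h import *
from rig import ctrl
k=sys.argv[1];st=ctrl.sense();d=np.array(st["eef_pos"])-tgt(k,0,0)
print(st["time_s"],"up %.1f y %.1f h %.1f  Fn %.2f"%(d@u,d@yc,d@n,np.array(st["force"])@n))
E
python3 q.py mask
```

```text
2.65 up 14.5 y 0.7 h 9.0  Fn 0.38
```

Call:
{"method": "arm_command", "body": {"increments": [{"offset":[0,0,0.01],"dr":[0,0,0],"hand":-1},{"offset":[0,0,0.01],"dr":[0,0,0],"hand":-1},{"offset":[0,0,0],"dr":[0,0,0],"hand":-1}]}}

```text
time_s: 2.95
eef_pos: [542.2, -43.3, 77.9]
ee_rot: [0.01, 0.986, -0.06, 0.157]
force: [-0.8, 0.3, 4.8]
grip_width: 0.001
grip_force: 2.5
```

```bash
python3 q.py mask
```

```text
2.95 up 14.9 y 0.7 h 6.9  Fn 4.80
```

Call:
{"method": "arm_command", "body": {"increments": [{"offset":[0,0,0.006],"dr":[0,0,0],"hand":-1},{"offset":[0,0,0],"dr":[0,0,0],"hand":-1},{"offset":[0,0,0],"dr":[0,0,0],"hand":-1}]}}

```text
time_s: 3.25
eef_pos: [542.4, -43.3, 77.6]
ee_rot: [0.01, 0.986, -0.06, 0.157]
force: [-3.5, 0.7, 7.6]
grip_width: 0.001
grip_force: 4.5
```

```bash
python3 q.py mask
```

```text
3.25 up 15.0 y 0.8 h 6.5  Fn 8.33
```

Call:
{"method": "arm_command", "body": {"increments": [{"offset":[0,0,-0.1],"dr":[0,0,0],"hand":-1},{"offset":[-0.1,0,-0.2],"dr":[0,0,0],"hand":-1},{"offset":[-0.1,0.2,0],"dr":[0,0,0],"hand":-1},{"offset":[0,0.23,0],"dr":[0,0,0],"hand":-1},{"offset":[0,0,0],"dr":[0,0,0],"hand":-1},{"offset":[0,0,0],"dr":[0,0,0],"hand":-1}]}}

```text
time_s: 3.85
eef_pos: [501.9, -90.4, 104.0]
ee_rot: [0.01, 0.986, -0.061, 0.157]
force: [0.9, 0.4, 0.4]
grip_width: 0.003
grip_force: 0.0
```

```bash
python3 - <<'E'
from h import *
from rig import ctrl
im=ctrl.capture("wrist");cv2.imwrite("pics/w2.png",im[130:370,:,::-1])
plan(ctrl.sense(),tgt('wafer',14.5,14),2,3)
E
python3 q.py wafer
```

```text
[0.102, 0.006, 0.117] [0.001, -0.001, -0.002]
[0.102, 0.007, 0.118] [0.001, -0.0, -0.002]
left [ 0.   -0.03  0.06] 0.02
3.9 up -10.0 y 1.7 h 42.1  Fn 0.27
```

View pics/w2.png

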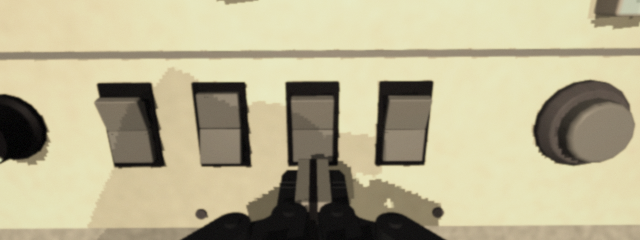

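The crop shows the mask_vac rocker at (220,125) now lying flat in its bezel, with its far half down. Purge, wafer and contact still have their far halves raised. Next is the wafer vacuum.

Call:
{"method": "arm_command", "body": {"increments": [{"offset":[0.102,0.006,0.117],"dr":[0,0,0],"hand":-1},{"offset":[0.102,0.007,0.1],"dr":[0,0,0],"hand":-1},{"offset":[0,0,0.018],"dr":[0,0,0],"hand":-1},{"offset":[0,0,0.02],"dr":[0,0,0],"hand":-1},{"offset":[0,0,0.015],"dr":[0,0,0],"hand":-1},{"offset":[0,0,0.01],"dr":[0,0,0],"hand":-1},{"offset":[0,0,0.01],"dr":[0,0,0],"hand":-1},{"offset":[0,0,0],"dr":[0,0,0],"hand":-1}]}}

```text
time_s: 4.7
eef_pos: [535.6, -96.0, 78.3]
ee_rot: [0.01, 0.986, -0.06, 0.157]
force: [-0.0, 0.8, 0.6]
grip_width: -0.001
grip_force: 0.4
```

```bash
python3 q.py wafer
```

```text
4.7 up 14.5 y -0.3 h 7.2  Fn 0.60
```

Call:
{"method": "arm_command", "body": {"increments": [{"offset":[0,0,0.008],"dr":[0,0,0],"hand":-1},{"offset":[0,0,0],"dr":[0,0,0],"hand":-1},{"offset":[0,0,0],"dr":[0,0,0],"hand":-1}]}}

```text
time_s: 5.0
eef_pos: [536.0, -96.0, 77.7]
ee_rot: [0.01, 0.986, -0.06, 0.157]
force: [-2.7, 1.0, 7.0]
grip_width: -0.001
grip_force: 3.6
```

```bash
python3 q.py wafer
```

```text
5.0 up 14.7 y -0.3 h 6.6  Fn 7.50
```

Firm against the stop at 7.5 N. I'll retreat and move to contact.

Call:
{"method": "arm_command", "body": {"increments": [{"offset":[0,0,-0.1],"dr":[0,0,0],"hand":-1},{"offset":[-0.1,0,-0.2],"dr":[0,0,0],"hand":-1},{"offset":[-0.1,0.2,0],"dr":[0,0,0],"hand":-1},{"offset":[0,0.23,0],"dr":[0,0,0],"hand":-1},{"offset":[0,0,0],"dr":[0,0,0],"hand":-1},{"offset":[0,0,0],"dr":[0,0,0],"hand":-1}]}}

```text
time_s: 5.6
eef_pos: [495.8, -143.3, 104.5]
ee_rot: [0.01, 0.986, -0.061, 0.157]
force: [-0.3, 0.0, -0.9]
grip_width: -0.003
grip_force: 0.0
```

```bash
python3 - <<'E'
from h import *
from rig import ctrl
im=ctrl.capture("wrist");cv2.imwrite("pics/w3.png",im[130:370,:,::-1])
plan(ctrl.sense(),tgt('contact',14.5,14),2,3)
E
python3 q.py contact
```

```text
[0.099, 0.001, 0.12] [0.001, -0.001, -0.002]
[0.099, 0.001, 0.119] [0.001, -0.0, -0.002]
left [0.04 0.   0.01] 0.03
5.65 up -9.3 y 0.3 h 42.7  Fn 0.48
```

View pics/w3.png

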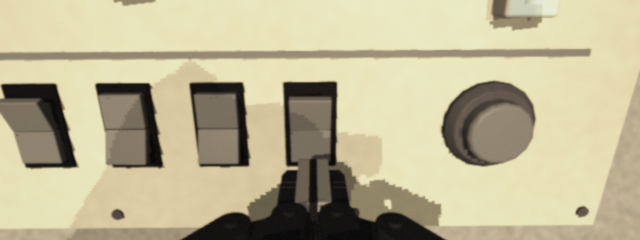

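The mask rocker at (128,125) and the wafer rocker at (219,125) are both flat and on. Contact at (310,120) is still raised, and purge at (35,130) is still off.

Call:
{"method": "arm_command", "body": {"increments": [{"offset":[0.1,0,0.12],"dr":[0,0,0],"hand":-1},{"offset":[0.1,0,0.1],"dr":[0,0,0],"hand":-1},{"offset":[0,0,0.02],"dr":[0,0,0],"hand":-1},{"offset":[0,0,0.02],"dr":[0,0,0],"hand":-1},{"offset":[0,0,0.015],"dr":[0,0,0],"hand":-1},{"offset":[0,0,0.01],"dr":[0,0,0],"hand":-1},{"offset":[0,0,0.01],"dr":[0,0,0],"hand":-1},{"offset":[0,0,0],"dr":[0,0,0],"hand":-1}]}}

```text
time_s: 6.45
eef_pos: [529.5, -147.2, 78.0]
ee_rot: [0.01, 0.986, -0.06, 0.157]
force: [0.5, 1.2, 1.2]
grip_width: -0.0
grip_force: 0.9
```

```bash
python3 q.py contact
```

```text
6.45 up 14.8 y -0.1 h 7.2  Fn 0.99
```

Call:
{"method": "arm_command", "body": {"increments": [{"offset":[0,0,0.009],"dr":[0,0,0],"hand":-1},{"offset":[0,0,0],"dr":[0,0,0],"hand":-1},{"offset":[0,0,0],"dr":[0,0,0],"hand":-1}]}}

```text
time_s: 6.75
eef_pos: [529.9, -147.3, 77.5]
ee_rot: [0.01, 0.986, -0.06, 0.157]
force: [-3.3, 2.6, 8.8]
grip_width: 0.001
grip_force: 4.8
```

```bash
python3 q.py contact
```

```text
6.75 up 15.0 y -0.2 h 6.6  Fn 9.50
```

Call:
{"method": "arm_command", "body": {"increments": [{"offset":[0,0,-0.1],"dr":[0,0,0],"hand":-1},{"offset":[-0.1,0,-0.2],"dr":[0,0,0],"hand":-1},{"offset":[-0.1,0.25,0],"dr":[0,0,0],"hand":-1},{"offset":[0,0.3,0],"dr":[0,0,0],"hand":-1},{"offset":[0,0.3,0],"dr":[0,0,0],"hand":-1},{"offset":[0,0,0],"dr":[0,0,0],"hand":-1},{"offset":[0,0,0],"dr":[0,0,0],"hand":-1}]}}

```text
time_s: 7.45
eef_pos: [483.3, -244.6, 103.9]
ee_rot: [0.01, 0.986, -0.061, 0.157]
force: [0.3, 0.1, -0.1]
grip_width: -0.004
grip_force: 0.0
```

```bash
python3 - <<'E'
from h import *
from rig import ctrl
im=ctrl.capture("wrist");cv2.imwrite("pics/w4.png",im[130:370,:,::-1])
plan(ctrl.sense(),tgt('expose',0,24),2,3)
c=ctrl.camera_info("wrist");p=P(c)@np.r_[tgt('expose',0,18),1];print(p[:2]/p[2]-[0,130])
E
python3 q.py expose
```

```text
[0.034, 0.002, 0.073] [0.001, -0.001, -0.002]
[0.033, 0.002, 0.073] [0.0, -0.0, -0.002]
left [ 0.04 -0.01 -0.01] 0.02
[313.56339792 140.47417237]
7.5 up -8.1 y 0.5 h 41.5  Fn 1.11
```

View pics/w4.png

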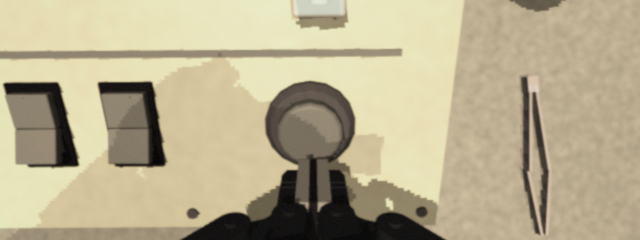

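The contact rocker at (130,125) now looks like the wafer rocker beside it, so it is on. The button top is centred at about (310,134), close to the prediction. I'll press the button.

Call:
{"method": "arm_command", "body": {"increments": [{"offset":[0.042,0,0.073],"dr":[0,0,0],"hand":-1},{"offset":[0.042,0,0.073],"dr":[0,0,0],"hand":-1},{"offset":[0,0,0.04],"dr":[0,0,0],"hand":-1},{"offset":[0,0,0.025],"dr":[0,0,0],"hand":-1},{"offset":[0,0,0.015],"dr":[0,0,0],"hand":-1},{"offset":[0,0,0],"dr":[0,0,0],"hand":-1}]}}

```text
time_s: 8.1
eef_pos: [501.7, -246.3, 81.0]
ee_rot: [0.01, 0.986, -0.06, 0.157]
force: [-0.9, 2.7, 3.2]
grip_width: 0.002
grip_force: 1.6
```

```bash
python3 q.py expose
```

```text
8.1 up 2.3 y 0.3 h 14.2  Fn 3.38
```

Call:
{"method": "arm_command", "body": {"increments": [{"offset":[0,0,0.012],"dr":[0,0,0],"hand":-1},{"offset":[0,0,0.01],"dr":[0,0,0],"hand":-1},{"offset":[0,0,0],"dr":[0,0,0],"hand":-1},{"offset":[0,0,0],"dr":[0,0,0],"hand":-1}]}}

```text
time_s: 8.5
eef_pos: [502.4, -246.6, 78.6]
ee_rot: [0.01, 0.986, -0.06, 0.157]
force: [-1.4, 3.2, 4.2]
grip_width: 0.0
grip_force: 2.4
```

```bash
python3 q.py expose
```

```text
8.5 up 2.3 y 0.1 h 11.7  Fn 4.52
```

Call:
{"method": "arm_command", "body": {"increments": [{"offset":[0,0,0.008],"dr":[0,0,0],"hand":-1},{"offset":[0,0,0.004],"dr":[0,0,0],"hand":-1},{"offset":[0,0,0],"dr":[0,0,0],"hand":-1},{"offset":[0,0,0],"dr":[0,0,0],"hand":-1}]}}

```text
time_s: 8.9
eef_pos: [502.8, -246.7, 77.5]
ee_rot: [0.01, 0.986, -0.06, 0.157]
force: [-4.4, 4.0, 9.5]
grip_width: -0.004
grip_force: 4.9
```

```bash
python3 q.py expose
```

```text
8.9 up 2.4 y 0.0 h 10.5  Fn 10.54
```

At 10.5 N the button is against its stop, fully in. I'll retreat and check.

Call:
{"method": "arm_command", "body": {"increments": [{"offset":[0,0,-0.1],"dr":[0,0,0],"hand":-1},{"offset":[0,0,-0.3],"dr":[0,0,0],"hand":-1},{"offset":[-0.2,-0.2,-0.25],"dr":[0,0,0],"hand":-1},{"offset":[-0.2,-0.3,-0.1],"dr":[0,0,0],"hand":-1},{"offset":[-0.1,-0.3,0],"dr":[0,0,0],"hand":-1},{"offset":[0,0,0],"dr":[0,0,0],"hand":-1},{"offset":[0,0,0],"dr":[0,0,0],"hand":-1}]}}

```text
time_s: 9.6
eef_pos: [430.5, -141.3, 144.7]
ee_rot: [0.01, 0.986, -0.06, 0.157]
force: [0.0, 0.4, -0.2]
grip_width: -0.001
grip_force: 0.0
```

Run:
```python
from h import *
from rig import ctrl
im=ctrl.capture("wrist");cv2.imwrite("pics/w5.png",im[:,:,::-1])
s=ctrl.capture("side");cv2.imwrite("pics/s5.png",cv2.resize(s[190:390,230:500,::-1],None,fx=2.9,fy=2.9))
print(ctrl.sense()["force"])
S0=cv2.imread("pics/side0.png")[:,:,::-1]; T=ctrl.capture("top")
d=cv2.absdiff(S0,s)[:,:,:].max(2)
for k,(x0,y0,x1,y1) in dict(carrier=(380,225,430,260),blower=(355,400,410,480),tweezers=(220,462,315,480),knob=(285,215,308,240),purge=(283,240,312,257),box=(293,198,350,212),mask=(281,256,312,272)).items(): print(k,d[y0:y1,x0:x1].mean().round(1))
```

```text
[ 0.38818139  0.03938175 -0.13762977]
carrier 7.0
blower 3.3
tweezers 6.3
knob 4.7
purge 6.4
box 6.1
mask 12.5
```

View pics/w5.png

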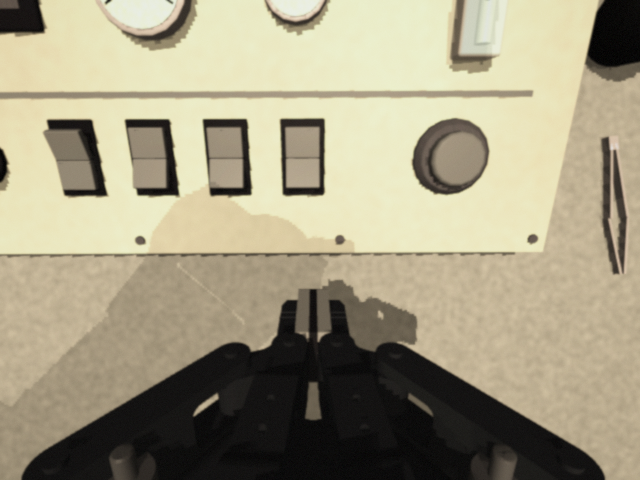

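View pics/s5.png

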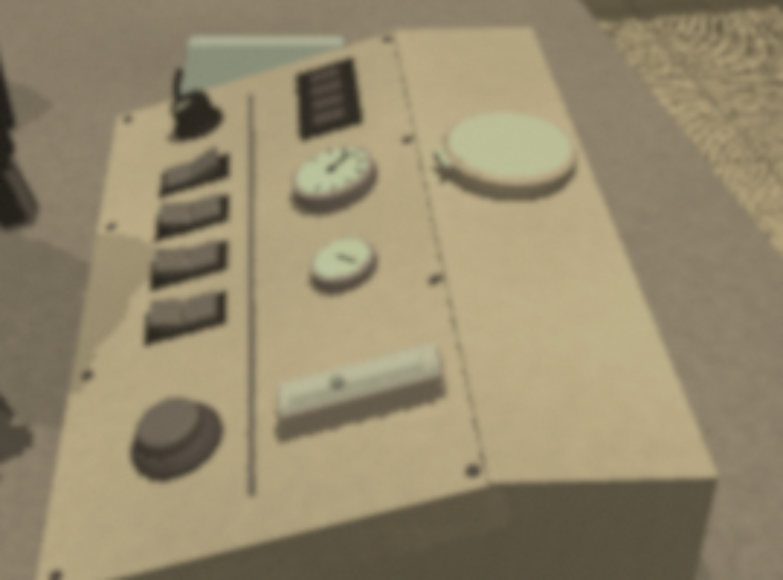

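In the wrist view, mask (152,157), wafer (227,157) and contact (303,157) all have their far halves down. Purge at (75,157) is still raised and the button at (455,160) is back out. The side view agrees, and the loose things have not moved. I'll hand the job in.

```bash
python3 -c "
from rig import ctrl
print(ctrl.finish_job())"
```

```text
the job is handed in; nothing more can be done
None
```

I switched on the mask vacuum, wafer vacuum and contact in that order, then pressed the exposure button fully in and let it spring back; force readings stayed under 11 N, the final pictures show purge off and nothing else moved, and I handed the job in at about 10 s (no verdict returned).

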